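# Leaf through the pattern rack to the tote pattern

### The arm

A 7-joint arm with a two-finger parallel gripper is mounted at the origin on the work surface. World frame = base frame: x ahead of the robot, y to its left, z up, the work surface at z = 0. Lengths are in mm, angles in rad, forces in N, time in s.
With the tool pointing down it reaches from about 425 to 875 mm from the base axis. Payload 4.7 kg.
Tool frame: the origin (TCP) lies at the very end of the fingers, on their centre line; the grasp point (between the pads) lies 19 mm behind it (grasp_offset is the distance from the TCP to the grasp point, in mm); z points along the fingers, y is the line along which they close (so a half turn about z gives the same grasp; the last joint's range is limited). The gripper opens to 85 mm and grips with 20 to 120 N. Pads are 22 mm wide; open, the fingers measure 114 mm over their backs; the gripper's body (76 mm by 85 mm) begins 54 mm behind the grasp point. The pads swing forward as they close: fully open they stand 13 mm farther back than shut.
Start: joints at [1.282, 0.321, -0.07, 1.45, 0.023, 1.371, -0.057], TCP at [193.806, -620.455, 231.349] pointing down, gripper open.
Joint ranges: [-2.86, 2.86], [-0.3, 2.09], [-1.38, 1.24], [0.06, 2.45], [-1.56, 4.7], [0.09, 2.05], [-2.69, 2.69]. Speed limits (rad/s): [2.57, 2.57, 3.14, 3.14, 3.14, 3.14, 3.14].

### API

Orientations are given as [roll, pitch, yaw] about the fixed x, y, z axes, in that order (R = Rz(yaw) Ry(pitch) Rx(roll)).
In Python, from cell import * gives the robot as it stands.
- The arm moves only by the tool drive_tool, never from a script. Its argument "series" is one flat list of numbers, 7 for each row, row after row: the shift along the tool's x, y, z in m, then the turn, a rotation vector about the tool's x, y, z in degrees, then the finger opening in m, from 0 to 0.0854. A call has 1 to 5 rows; each row shifts and turns the commanded pose from where the row before left it, along the tool's axes as they then stand; what a row does not reach is not made up. A row lasts 1/12 s, in which the tool goes at most 41.7 mm and 7.16 degrees, less where a joint would pass 70% of its speed; a pose out of reach is approached as far as the arm can. A call with a gripper value outside its range is refused whole. The fingers move at their own pace and stop on an object; the grip force is fixed at half the most. Time passes only in rows, so rows that do not move let the fingers close. It gives the time, the measured TCP pose, the force, the opening and the grip force at its end, in the units of the state.
- get_state(): the state, without advancing time (a new reading comes with each control period).
- read_camera(name): name is "side" or "top" or "wrist"; returns a dict with "img" (420x560x3 uint8, blue, green, red), "camera_matrix" (3x3 intrinsics, pixels), "R" (3x3) and "t" (3): a world point X has camera coordinates R X + t; the wrist camera has in their place "T_tool_cam" (4x4, takes a point from camera to tool coordinates, whose origin is the TCP and whose axes are the flange's). Camera axes: x right, y down, z forward; pixel columns grow to the right and rows downward; lengths in mm; the calibration is good to about 2 mm. The wrist camera is an equidistant fisheye: a pixel r from the principal point sees the ray r / f radians off the axis. A picture is of the moment at which its call begins: read the wrist's pose just before it. There is no depth.
- hand_in(): hands the job in; it is judged then, once.
The state is a dict: "clock": time; "joints": joint angles; "joint_velocities": joint speeds; "effort": joint torques, N m; "position": TCP position; "ee_rot": TCP orientation; "contact_force": force on the tool from outside, world axes, zero at the start; "ft_torque": the same for the moment, N m; "opening": opening from 0.0 (shut) to 1.0 (fully open); "finger_force": force on a finger pad.
Only numpy, scipy, OpenCV 4.12 (cv2) and the standard library are available. Lean on these libraries where they do the work, as an engineer would, in place of code of your own. Each camera call takes 0.05 s, during which the arm holds its last target. There are 200 camera calls.

### The job

Leaf through the plywood patterns in the grooved rack with your fingertips: push every pattern that stands in front of the tote pattern (the one with the oblong hand hole), that is on the robot's side of it, over so that it rests leaning towards the robot and the tote pattern is open to view. Leave the tote pattern and any pattern behind it leaning back as they are. Only push them, lift none out of its groove, and do not disturb the things standing around the rack.

Things in the scene. Friction and masses are not known exactly. Their poses are not given: they have to be found in the camera images.
- rack: Low beech rack fixed to the bench, 264 mm (x) by 245 mm (y), four V grooves along y at x = -90, -30, 30, 90 mm. Origin: centre of its underside, on the bench; x points away from the robot, so front = -x. One pattern stands in each groove; the order varies, but the tote pattern is never in front. Ridges are 40 mm, end cheeks 52 mm above the bench; cheeks 225 mm apart.
- groove (a point): Middle of the front groove's bottom (rack x = -90 mm), 12 mm above the bench. Grooves are 5 mm wide at the bottom, walls 18 deg from vertical: a pattern rests leaning about 20 deg back or forward and falls to the side it is pushed past upright. Neighbours leaning alike leave 54 mm between them (level); one cannot lean forward while the next in front still leans back.
- pattern_tote: The wanted one: tote-bag pattern, rectangle 180 mm wide, 160 mm high, tallest, the only one with a hole: hand hole 90 mm wide, 118 to 142 mm above the bottom edge. 5 mm birch ply. Origin: middle of the bottom edge, in its groove; z up the board, y along its width, x the face normal away from the robot. Starts leaning back (z tilted 20 deg towards rack +x). 0.05-0.13 kg.
- pattern_rect: Base-panel pattern, no hole: rectangle 200 mm wide, 120 mm high, top corners slightly cut off. 5 mm birch ply. Origin: middle of the bottom edge, in its groove; z up the board, y along its width, x the face normal away from the robot. Starts leaning back (z tilted 20 deg towards rack +x). 0.05-0.13 kg.
- pattern_trap: Front-panel pattern, no hole: trapezium 200 mm wide at the bottom, 128 mm at the top, 130 mm high. 5 mm birch ply. Origin: middle of the bottom edge, in its groove; z up the board, y along its width, x the face normal away from the robot. Starts leaning back (z tilted 20 deg towards rack +x). 0.05-0.13 kg.
- pattern_dome: Flap pattern, no hole: 170 mm wide, straight sides, half-round top, 135 mm high in the middle. 5 mm birch ply. Origin: middle of the bottom edge, in its groove; z up the board, y along its width, x the face normal away from the robot. Starts leaning back (z tilted 20 deg towards rack +x). 0.05-0.13 kg.
- weight: Bystander: leather-covered bar weight 140 x 45 x 36 mm, long side along its x, with a steel wire handle arching to 87 mm. Origin: centre of its underside.
- ink_jar: Bystander: white jar of edge ink, 60 mm across, 75 mm high, standing. Origin: centre of its underside.
- former: Bystander: turned wooden former like a short post with a knob, 68 mm across, 145 mm high, standing. Origin: centre of its underside.
- screwdriver: Bystander: screwdriver with a dark wooden handle, about 150 mm long, lying along its x. Origin: under its middle.
Mind the look-alikes: they are no part of the job. What is shaped like the pattern_rect but turquoise or yellow is not meant.

How it is judged (in metres and radians):
At the end, for the whole second after the job is handed in: Every pattern in front of the tote pattern leans to the robot by over 11.5 degrees (fully over is 20); the tote pattern and all behind it lean back by over 11.5; all sit in their grooves (origin under 22 mm above the bench), at rest; weight, jar, former and screwdriver within 20 mm of their starts (angle between pattern_tote's own x axis and vertical above 1.771 rad and z of each of pattern_tote, pattern_rect, pattern_trap, pattern_dome in the frame of rack below 0.022 m and ((x of pattern_rect in the frame of pattern_tote below 0 m and angle between pattern_rect's own x axis and vertical below 1.371 rad) or (not (x of pattern_rect in the frame of pattern_tote below 0 m) and angle between pattern_rect's own x axis and vertical above 1.771 rad)) and ((x of pattern_trap in the frame of pattern_tote below 0 m and angle between pattern_trap's own x axis and vertical below 1.371 rad) or (not (x of pattern_trap in the frame of pattern_tote below 0 m) and angle between pattern_trap's own x axis and vertical above 1.771 rad)) and ((x of pattern_dome in the frame of pattern_tote below 0 m and angle between pattern_dome's own x axis and vertical below 1.371 rad) or (not (x of pattern_dome in the frame of pattern_tote below 0 m) and angle between pattern_dome's own x axis and vertical above 1.771 rad)) and linear speed of each of pattern_rect, pattern_trap, pattern_tote, pattern_dome below 0.03 m/s and angular speed of each of pattern_rect, pattern_trap, pattern_tote, pattern_dome below 0.3 rad/s and distance of each of weight, ink_jar, former, screwdriver from where it was at the start of the episode below 0.02 m); the robot touches nothing.
It fails at once if a pattern is lifted: its bottom edge comes more than about 20 mm up from the bottom of its groove (z of any of pattern_rect, pattern_trap, pattern_tote, pattern_dome in the frame of rack above 0.034 m).
It fails at once if the hand-hole pattern, or a pattern behind it, is tipped over towards the robot (more than 6 degrees past upright) (angle between pattern_tote's own x axis and vertical below 1.471 rad or (not (x of pattern_rect in the frame of pattern_tote below 0 m) and angle between pattern_rect's own x axis and vertical below 1.471 rad) or (not (x of pattern_trap in the frame of pattern_tote below 0 m) and angle between pattern_trap's own x axis and vertical below 1.471 rad) or (not (x of pattern_dome in the frame of pattern_tote below 0 m) and angle between pattern_dome's own x axis and vertical below 1.471 rad)).
It fails at once if the weight, the jar, the wooden former or the screwdriver is shifted by more than 20 mm or knocked over (distance of any of weight, ink_jar, former, screwdriver from where it was at the start of the episode above 0.02 m or angle between any of weight, ink_jar, former's own z axis and vertical above 0.4 rad).
It also fails if it takes over 51 s, if anything falls off the work surface, if the arm or the gripper's body presses on something with over 40 N, if the wrist force passes 120 N, or if a joint passes its speed limit or range.

## Working session

There is one attempt and no reset: what is moved stays moved. The work goes in short steps, Python scripts to look and compute and a tool call to move; the robot and the scene stay as the last step left them, time stands still between calls to the robot, and variables do not carry over. Pictures are saved under pics/ and viewed, at most 10 in all, crops included, and the job is handed in when it is done.

Besides the shell and the picture viewer there is one more tool, called after ">>>" as a command line: name --argument value ..., lists and objects as JSON in quotes. drive_tool: Moves the arm, as the interface text tells. Its arguments: {"type":"object","properties":{"series":{"type":"array","items":{"type":"number"}}},"required":["series"]}

```bash
mkdir -p pics
python3 - <<'E'
from cell import *
import cv2,numpy as np
s=get_state();print({k:np.round(v,3) for k,v in s.items()})
for n in("side","top"):
    c=read_camera(n);cv2.imwrite(f"pics/{n}0.png",c["img"])
    np.savez(f"{n}0.npz",**c)
    print(n,c["camera_matrix"].tolist(),(-c["R"].T@c["t"]).round(1),c["R"].round(3).tolist())
E
```

```text
{'clock': np.float64(0.0), 'joints': array([ 1.282,  0.322, -0.07 ,  1.452,  0.023,  1.371, -0.057]), 'joint_velocities': array([-0.001,  0.   ,  0.   ,  0.001, -0.   ,  0.001,  0.001]), 'effort': array([-0.0000e+00, -4.9358e+01, -3.8300e-01, -3.1433e+01,  1.3000e-02,
        1.1000e-02, -0.0000e+00]), 'position': array([ 193.604, -619.92 ,  230.211]), 'ee_rot': array([-3.14 ,  0.   ,  0.303]), 'contact_force': array([0.138, 0.216, 0.075]), 'ft_torque': array([-0.007, -0.024,  0.009]), 'finger_force': np.float64(0.0), 'opening': np.float64(1.004)}
side [[483.806600431181, 0.0, 271.4814605634514], [0.0, 483.806600431181, 206.57285900312095], [0.0, 0.0, 1.0]] [ 415.  -707.4  871.4] [[0.997, -0.077, -0.006], [-0.062, -0.747, -0.662], [0.047, 0.661, -0.749]]
top [[505.4309519425382, 0.0, 279.84143625502963], [0.0, 505.4309519425382, 211.96940435696334], [0.0, 0.0, 1.0]] [ 314.3   24.4 1092.5] [[-0.029, -1.0, -0.006], [-0.991, 0.029, -0.129], [0.129, 0.002, -0.992]]
```

View pics/side0.png

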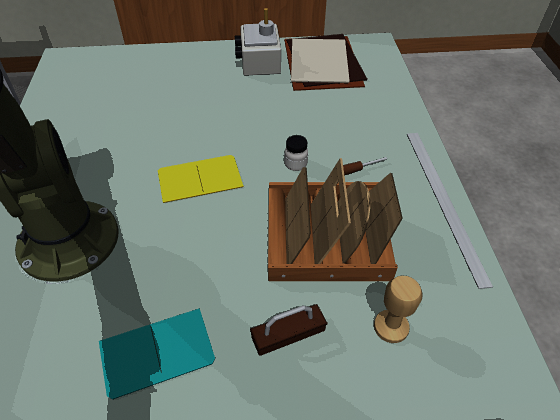

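View pics/top0.png

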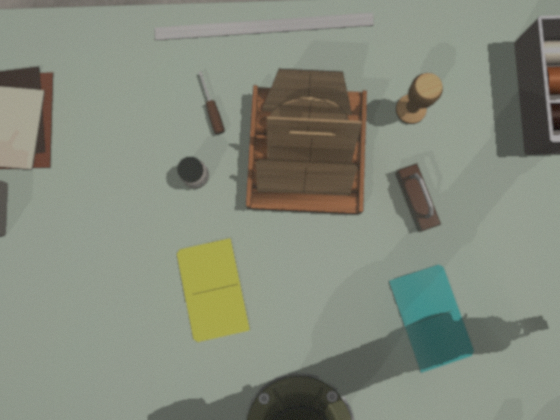

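The side view shows four boards in the rack (columns 285–400, rows 160–265). The second has an oblong slot (about 340,190). The top view shows the rack at columns 247–367, rows 88–213, with the slot at about (312,133). The candidates for what to push are:
- the rect board in front at (305,178)
- the yellow look-alike (212,290), not meant
- the turquoise look-alike (430,318), not meant

I'll check the choice in one close crop.

Run:
```python
import cv2,numpy as np
a=cv2.imread("pics/top0.png")[60:225,235:380];b=cv2.imread("pics/side0.png")[150:290,255:410]
a=cv2.resize(a,None,fx=2.7,fy=2.7,interpolation=cv2.INTER_CUBIC);b=cv2.resize(b,None,fx=2.6,fy=2.6,interpolation=cv2.INTER_CUBIC)
h=max(a.shape[0],b.shape[0]);p=lambda i:cv2.copyMakeBorder(i,0,h-i.shape[0],0,0,cv2.BORDER_CONSTANT)
c=np.hstack([p(a),p(b)]);c=np.clip(c*1.5,0,255).astype('uint8');print(c.shape);cv2.imwrite("pics/crop0.png",c)
```

```text
(446, 795, 3)
```

View pics/crop0.png

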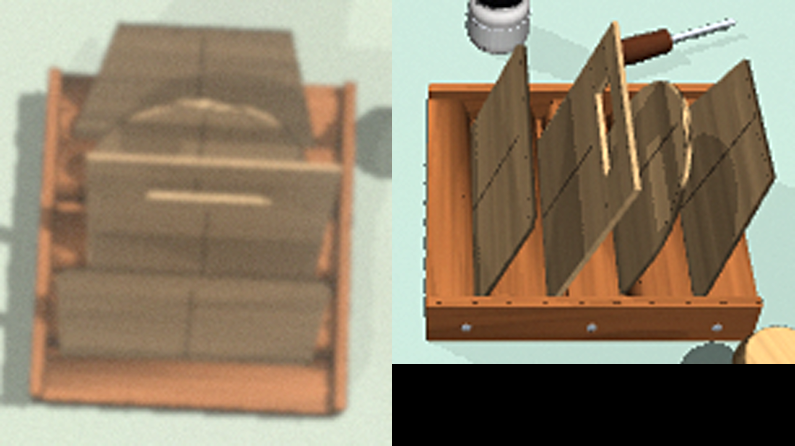

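The crop settles the order from the front: rect with cut corners, then tote with the slot (crop 205,198 and 603,135), then dome, then trapezium. So only the rect board has to go over. Next I'll measure the rack pose.

```bash
cat > h.py <<'E'
import numpy as np
C={n:np.load(f"{n}0.npz") for n in("side","top")}
def ray(n,px,z):
    c=C[n];R,t=c["R"],c["t"].ravel();o=-R.T@t
    d=R.T@np.linalg.solve(c["camera_matrix"],[px[0],px[1],1]);return o+d*(z-o[2])/d[2]
E
python3 - <<'E'
from h import *
import cv2
r=lambda *a:ray(*a).round(1)
for n,p,z in [("side",(268.5,280.8),0),("side",(395.4,280),0),("side",(268.5,265.4),52),("side",(397.3,264.6),52),("side",(268.8,182.7),52),
 ("top",(253.5,86),52),("top",(366.5,91.5),52),("top",(362,212.6),52),("top",(247.2,208),52),
 ("top",(299,133),12+130*.94),("top",(256,162),125),("top",(356,166),125)]: print(n,p,z,r(n,p,z))
for n,box in(("top",(235,60,145,165)),("side",(255,150,155,140))):
    hsv=cv2.cvtColor(C[n]["img"],cv2.COLOR_BGR2HSV);m=cv2.inRange(hsv,(3,110,50),(14,255,255))
    x,y,w,h=box;k=np.zeros_like(m);k[y:y+h,x:x+w]=m[y:y+h,x:x+w]
    pts=cv2.findNonZero(k);hull=cv2.convexHull(pts);print(n,len(pts),cv2.approxPolyDP(hull,3,True).reshape(-1,2).tolist())
E
```

```text
side (268.5, 280.8) 0 [ 446.7 -147.5    0. ]
side (395.4, 280) 0 [ 714.5 -167.2    0. ]
side (268.5, 265.4) 52 [ 447.5 -144.1   52. ]
side (397.3, 264.6) 52 [ 709.6 -163.4   52. ]
side (268.8, 182.7) 52 [465.4  90.9  52. ]
top (253.5, 86) 52 [723.5  75.2  52. ]
top (366.5, 91.5) 52 [ 703.8 -166.3   52. ]
top (362, 212.6) 52 [ 443.1 -143.8   52. ]
top (247.2, 208) 52 [459.7  94.1  52. ]
top (299, 133) 134.2 [592.9 -15.5 134.2]
top (256, 162) 125 [539.8  70.1 125. ]
top (356, 166) 125 [ 526.  -124.8  125. ]
top 3327 [[365, 93], [360, 211], [247, 205], [255, 87]]
side 5429 [[393, 277], [269, 280], [269, 183], [359, 161], [394, 188], [397, 267]]
```

Rack centre is about (585,-36), yaw about -4.3°. The length check gives 265 mm, which matches. The rect top should be at rack x = -49 mm and measures about -52. I'll turn the tool to the rack yaw with fingers shut, then travel high.

>>> drive_tool --series '[0,0,0,0,0,5.4,0,0,0,0,0,0,5.4,0,0,0,0,0,0,5.4,0,0,0,0,0,0,5.5,0,0,0,0,0,0,0,0]'

```text
clock: 0.52
position: [193.7, -620.2, 230.7]
ee_rot: [-3.141, 0.001, -0.078]
contact_force: [0.3, -0.7, -0.1]
opening: 0.301
finger_force: 0.0
```

>>> drive_tool --series '[0.008,-0.015,0,0,0,0,0,0.016,-0.031,0,0,0,0,0,0.016,-0.031,0,0,0,0,0,0.016,-0.031,0,0,0,0,0,0.016,-0.031,0,0,0,0,0]'

```text
clock: 0.93
position: [276.7, -485.7, 230.9]
ee_rot: [-3.141, 0.0, -0.073]
contact_force: [0.2, 0.1, 0.6]
opening: 0.002
finger_force: 0.0
```

>>> drive_tool --series '[0.016,-0.031,0,0,0,0,0,0.016,-0.031,0,0,0,0,0,0.016,-0.031,0,0,0,0,0,0.016,-0.031,0,0,0,0,0,0.016,-0.031,0,0,0,0,0]'

```text
clock: 1.35
position: [368.1, -337.1, 231.2]
ee_rot: [3.141, 0.0, -0.073]
contact_force: [0.4, -0.5, 0.1]
opening: -0.002
finger_force: 0.0
```

>>> drive_tool --series '[0.017,-0.031,0,0,0,0,0,0.017,-0.031,0,0,0,0,0,0.017,-0.031,0,0,0,0,0,0.017,-0.031,0,0,0,0,0,0.017,-0.031,0,0,0,0,0]'

```text
clock: 1.77
position: [464.7, -189.1, 231.3]
ee_rot: [3.141, 0.0, -0.073]
contact_force: [0.9, -0.8, 0.0]
opening: -0.002
finger_force: 0.0
```

>>> drive_tool --series '[0.017,-0.031,0,0,0,0,0,0.017,-0.031,0,0,0,0,0,0.017,-0.031,0,0,0,0,0,0.012,-0.021,0,0,0,0,0,0,0,0,0,0,0,0]'

```text
clock: 2.18
position: [537.8, -75.0, 231.3]
ee_rot: [-3.138, -0.001, -0.064]
contact_force: [-0.8, 0.5, -0.3]
opening: 0.0
finger_force: 0.0
```

Run:
```python
from cell import *
import cv2,numpy as np
s=get_state();print(s["position"],s["ee_rot"])
c=[read_camera(n)["img"] for n in("wrist","side")]
cv2.imwrite("pics/w1.png",c[0])
cv2.imwrite("pics/b1.png",np.hstack([cv2.resize(c[0],(440,330)),cv2.resize(c[1][130:310,240:420],(330,330),interpolation=cv2.INTER_CUBIC)]))
```

```text
[537.77771451 -74.98152164 231.28015306] [-3.13794989e+00 -1.22850534e-03 -6.39624933e-02]
```

View pics/b1.png

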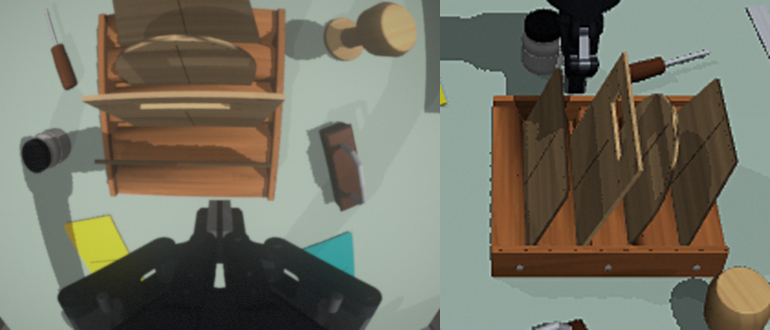

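The wrist picture shows the order clearly: rect edge-on (wrist crop 185,160), then tote with the slot (185,105), dome and trapezium. The fingers are still short of the gap, so I'll continue.

>>> drive_tool --series '[0,0,0,0,0,0,0,0.012,-0.024,0,0,0,0,0,0.011,-0.023,0,0,0,0,0,0,0,0,0,0,0,0,0,0,0,0,0,0,0]'

```text
clock: 2.7
position: [561.9, -36.9, 231.2]
ee_rot: [3.141, 0.0, -0.075]
contact_force: [-1.9, -0.2, -0.2]
opening: -0.003
finger_force: 0.0
```

>>> drive_tool --series '[0,0,0.015,0,0,0,0,0,0,0.02,0,0,0,0,0,0,0.015,0,0,0,0,0,0,0,0,0,0,0,0,0,0,0,0,0,0]'

```text
clock: 3.12
position: [561.1, -38.9, 180.8]
ee_rot: [3.141, 0.002, -0.078]
contact_force: [0.7, 0.8, -0.3]
opening: -0.003
finger_force: 0.0
```

Run:
```python
from cell import *
import cv2,numpy as np
from scipy.spatial.transform import Rotation as Ro
s=get_state();p=s["position"];Rt=Ro.from_euler('xyz',s["ee_rot"]).as_matrix();print(p)
w=read_camera("wrist");sd=read_camera("side")
K,T=w["camera_matrix"],w["T_tool_cam"];img=w["img"].copy()
u=np.array([.997,-.074,0]);v=np.array([.074,.997,0]);o=np.array([585,-36,0])
def proj(X):
    c=np.linalg.inv(T)@np.append(Rt.T@(X-p),1);c=c[:3];th=np.arctan2(np.hypot(c[0],c[1]),c[2]);a=np.arctan2(c[1],c[0])
    return tuple(int(round(q)) for q in(K[0,0]*th*np.cos(a)+K[0,2],K[1,1]*th*np.sin(a)+K[1,2]))
# predicted top edges (red rect, green tote), planned finger point (blue) at z=105
for g,h,wd,col in((-90,120,100,(0,0,255)),(-30,160,90,(0,255,0))):
    for y in(-wd*.9,0,wd*.9): cv2.circle(img,proj(o+u*(g+.342*h)+v*y+np.array([0,0,12+.94*h])),3,col,-1)
cv2.circle(img,proj(np.array([p[0],p[1],105])),3,(255,0,0),-1)
S=cv2.resize(sd["img"][130:310,240:420],(420,420),interpolation=cv2.INTER_CUBIC)
cv2.imwrite("pics/b2.png",cv2.resize(np.hstack([img,S]),(770,330)))
```

```text
[561.09952095 -38.86641302 180.77558964]
```

View pics/b2.png

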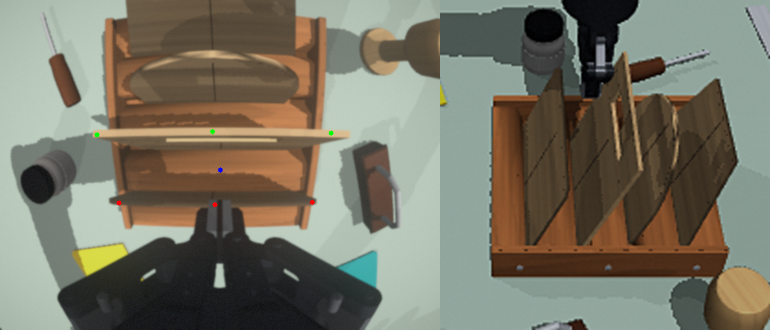

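The predicted top edges fall on the boards: rect at rows ~202, tote at ~132. The planned finger point (220,170) lies midway between them, so I'll descend into the gap.

>>> drive_tool --series '[0,0,0.012,0,0,0,0,0,0,0.012,0,0,0,0,0,0,0.012,0,0,0,0,0,0,0.012,0,0,0,0,0,0,0.008,0,0,0,0]'

```text
clock: 3.63
position: [561.0, -36.7, 122.9]
ee_rot: [-3.141, 0.003, -0.076]
contact_force: [-0.5, -0.2, -0.4]
opening: -0.002
finger_force: 0.0
```

>>> drive_tool --series '[0,0,0.008,0,0,0,0,0,0,0.007,0,0,0,0,0,0,0.005,0,0,0,0,0,0,0,0,0,0,0,0,0,0,0,0,0,0]'

```text
clock: 4.05
position: [562.2, -36.7, 105.2]
ee_rot: [3.142, 0.0, -0.076]
contact_force: [-0.2, -0.7, -0.1]
opening: -0.003
finger_force: 0.0
```

>>> drive_tool --series '[-0.006,0,0,0,0,0,0,-0.006,0,0,0,0,0,0,-0.006,0,0,0,0,0,0,-0.006,0,0,0,0,0,0,-0.006,0,0,0,0,0,0]'

```text
clock: 4.47
position: [531.6, -34.5, 105.6]
ee_rot: [3.141, -0.0, -0.076]
contact_force: [-0.3, -1.0, -0.7]
opening: -0.003
finger_force: 0.1
```

>>> drive_tool --series '[-0.005,0,0,0,0,0,0,-0.005,0,0,0,0,0,0,-0.005,0,0,0,0,0,0,-0.005,0,0,0,0,0,0,-0.004,0,0,0,0,0,0]'

```text
clock: 4.88
position: [507.7, -32.6, 105.3]
ee_rot: [3.141, 0.0, -0.076]
contact_force: [-0.0, -0.3, -0.1]
opening: 0.003
finger_force: 0.1
```

>>> drive_tool --series '[-0.004,0,0,0,0,0,0,-0.004,0,0,0,0,0,0,-0.004,0,0,0,0,0,0,-0.004,0,0,0,0,0,0,-0.004,0,0,0,0,0,0]'

```text
clock: 5.3
position: [488.0, -31.0, 105.3]
ee_rot: [3.142, 0.0, -0.076]
contact_force: [-0.1, 0.0, -0.7]
opening: 0.001
finger_force: 0.0
```

>>> drive_tool --series '[0,0,0,0,0,0,0,0,0,0,0,0,0,0,0,0,0,0,0,0,0,0,0,0,0,0,0,0]'

```text
clock: 5.63
position: [488.6, -31.1, 105.4]
ee_rot: [-3.142, -0.0, -0.076]
contact_force: [-0.2, -0.3, -0.4]
opening: 0.001
finger_force: 0.0
```

Run:
```python
from cell import *
import cv2,numpy as np
c=[read_camera(n)["img"] for n in("wrist","side")]
cv2.imwrite("pics/b3.png",np.hstack([cv2.resize(c[0],(440,330)),cv2.resize(c[1][130:310,240:420],(330,330),interpolation=cv2.INTER_CUBIC)]))
```

```text
(no output)
```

View pics/b3.png

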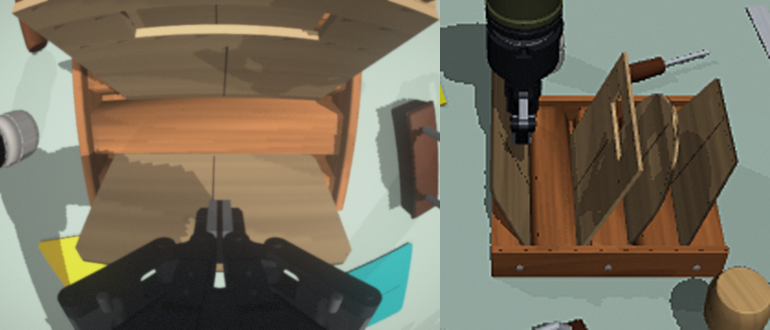

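The rect board now leans towards the robot: its back face shows at wrist crop (210,210), and in the side view it has swung left to about (510,170). The tote and the boards behind it have not moved. I'll back off a little and then go straight up.

>>> drive_tool --series '[0.008,0,0,0,0,0,0,0,0,-0.015,0,0,0,0,0,0,-0.025,0,0,0,0,0,0,-0.03,0,0,0,0,0,0,-0.03,0,0,0,0]'

```text
clock: 6.15
position: [496.5, -31.7, 206.1]
ee_rot: [-3.141, 0.001, -0.076]
contact_force: [-0.0, -0.8, -0.5]
opening: -0.003
finger_force: 0.0
```

>>> drive_tool --series '[0,0,-0.03,0,0,0,0,0,0,-0.02,0,0,0,0,0,0,0,0,0,0,0,0,0,0,0,0,0,0,0,0,0,0,0,0,0]'

```text
clock: 6.57
position: [496.2, -31.8, 254.4]
ee_rot: [-3.142, 0.001, -0.076]
contact_force: [0.3, 1.1, -0.9]
opening: -0.003
finger_force: 0.0
```

Run:
```python
from cell import *
import cv2,numpy as np
print(get_state()["position"])
c=[read_camera(n)["img"] for n in("wrist","side")]
cv2.imwrite("pics/b4.png",np.hstack([cv2.resize(c[0],(440,330)),cv2.resize(c[1][120:400,200:480],(330,330),interpolation=cv2.INTER_CUBIC)]))
```

```text
[496.19148486 -31.79485973 254.41972152]
```

View pics/b4.png

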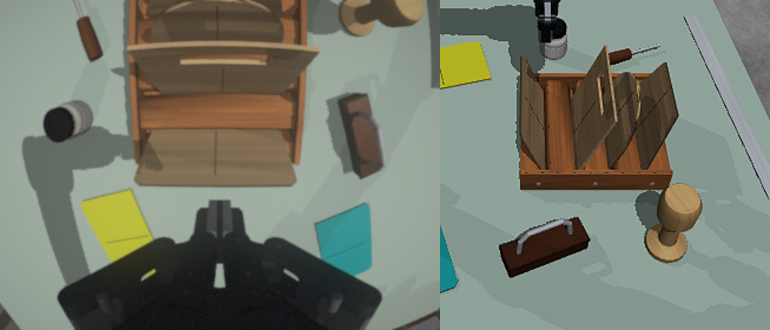

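The rect board leans forward (side crop 533,110). The tote, dome and trapezium lean back, the bystanders are where they were, and the gripper is clear above. I'll hand it in.

```bash
python3 -c "
from cell import *
print(hand_in())"
```

```text
the job is handed in; nothing more can be done
None
```

The job is handed in, with no verdict returned: the rect pattern, the only one in front of the tote, now leans towards the robot; in the last pictures the tote, dome and trapezium still leaned back, nothing around the rack had visibly moved, and the arm was clear.

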